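# Tip the carton down into the long outline

### The job

Tip the standing carton over by pushing it high up with the fingertips, so that it lands flat on its broad side inside the long outline on the white board (not towards the small square that holds the white ramekin). Then push its foot end with the fingertips until its top end rests squarely against the steel rail at that end of the board, still inside the outline. Do not grip, lift or carry the carton, and leave the ramekin, bottle and dish where they are.

Things in the scene. Friction and masses are not known exactly. Their poses are not given: they have to be found in the camera images.
- board: Fixed white plastic board on the steel counter, 520 x 240 mm, 15 mm thick; origin at the centre of its underside, on the counter; x along its length, z up. A steel rail, 14 mm thick, its top 33 mm above the counter, stands across each end over the full width; the rails' inner faces lie at x = +245 and x = -245 mm of the board's frame.
- long_outline: Long rectangle drawn flat on the board in grey lines 8 mm wide, 265 x 170 mm over the lines; origin at its centre, on the board's top face (15 mm above the counter), x along its length, parallel to the board's x. It is centred 112.5 mm from the board's centre, towards the board's +x or -x end (varies), and reaches the rail at that end.
- short_outline: The small square drawn the same way, 110 x 110 mm, centred 112.5 mm from the board's centre on the other side; too small for the carton. Origin at its centre on the board's top face.
- carton: Closed brown cardboard food carton with paper labels, loose, 0.28 to 0.56 kg, 50 mm thick (its x), 100 mm wide (its y), 180 mm tall (its z). It stands upright near the middle of the board, its foot over the long outline's inner end; a broad face looks towards the long outline, within 4 degrees. Origin at the centre of its underside.
- carton_center (a point): Centre of the carton, half-way up: 90 mm above its underside. Pushed on the upper half of a broad face, the carton tips about its far bottom edge, hardly sliding, and falls by itself past about 16 degrees; fallen, its top end is some 25 to 55 mm short of the rail.
- top_a (a point): First top corner of the carton, at the middle of its thickness: (0, +50, 180) mm in the carton's frame
- top_b (a point): Second top corner of the carton, at the middle of its thickness: (0, -50, 180) mm in the carton's frame
- foot_a (a point): First foot corner of the carton, at the middle of its thickness: (0, +50, 0) mm in the carton's frame
- foot_b (a point): Second foot corner of the carton, at the middle of its thickness: (0, -50, 0) mm in the carton's frame
- ramekin: Small white ceramic pot, 72 mm across and 42 mm tall, standing loose in the small square; origin at the centre of its underside. A bystander.
- bottle: Clear water bottle, 64 mm across and 200 mm tall, standing on the counter to the robot's right, off the board; origin at the centre of its underside. A bystander.
- dish: Terracotta dish, 150 mm across and 45 mm tall, on the counter to the robot's left, off the board; origin at the centre of its underside. A bystander.

How it is judged:
On the way, in this order (a step that is already met when the one before it is completed fails the run):
1. the carton has been tipped over and lies flat inside the long outline (angle between carton's own z axis and vertical above 1.52 rad and (angle between carton's own x axis and vertical below 0.06 rad or angle between carton's own x axis and vertical above 3.08 rad) and height (world z) of carton_center below 0.05 m and x of top_a in the frame of long_outline between -0.1345 and 0.1345 m and y of top_a in the frame of long_outline between -0.087 and 0.087 m and x of top_b in the frame of long_outline between -0.1345 and 0.1345 m and y of top_b in the frame of long_outline between -0.087 and 0.087 m and x of foot_a in the frame of long_outline between -0.1345 and 0.1345 m and y of foot_a in the frame of long_outline between -0.087 and 0.087 m and x of foot_b in the frame of long_outline between -0.1345 and 0.1345 m and y of foot_b in the frame of long_outline between -0.087 and 0.087 m), for 0.2 s.
2. the carton's top end rests squarely against the rail (all of step 1 and (x of each of top_a, top_b in the frame of board above 0.239 m or x of each of top_a, top_b in the frame of board below -0.239 m)), for 0.2 s.
At the end, for the whole second after the job is handed in: The carton lies flat on a broad side and at rest, all four corners inside the long outline (on the line counts; 2 mm beyond it is allowed), both top corners within 6 mm of the rail's inner face, and the bystanders have moved less than 15 mm (all of step 2 and linear speed of carton below 0.01 m/s and angular speed of carton below 0.1 rad/s and distance of each of ramekin, bottle, dish from where it was at the start of the episode below 0.015 m); the robot touches nothing.
It fails at once if the carton is lifted or carried (height (world z) of carton above 0.065 m or height (world z) of carton_center above 0.125 m or (angle between carton's own z axis and vertical above 1.4 rad and height (world z) of carton_center above 0.07 m)).
It fails at once if the carton falls or lies outside the long outline (angle between carton's own z axis and vertical above 1.45 rad and not (x of top_a in the frame of long_outline between -0.1345 and 0.1345 m and y of top_a in the frame of long_outline between -0.087 and 0.087 m and x of top_b in the frame of long_outline between -0.1345 and 0.1345 m and y of top_b in the frame of long_outline between -0.087 and 0.087 m and x of foot_a in the frame of long_outline between -0.1345 and 0.1345 m and y of foot_a in the frame of long_outline between -0.087 and 0.087 m and x of foot_b in the frame of long_outline between -0.1345 and 0.1345 m and y of foot_b in the frame of long_outline between -0.087 and 0.087 m)).
It fails at once if a bystander is moved (15 mm) (not (distance of each of ramekin, bottle, dish from where it was at the start of the episode below 0.015 m)).
It also fails if it takes over 42 s, if anything falls off the work surface, if the arm or the gripper's body presses on something with over 40 N, if the wrist force passes 120 N, or if a joint passes its speed limit or range.

### The arm

A 7-joint arm with a two-finger parallel gripper is mounted at the origin on the work surface. World frame = base frame: x ahead of the robot, y to its left, z up, the work surface at z = 0. Lengths are in m, angles in rad, forces in N, time in s.
With the tool pointing down it reaches from about 0.4 to 0.85 m from the base axis. Payload 10.4 kg.
Tool frame: the origin (TCP) lies midway between the tips of the shut fingers; the grasp point (between the pads) lies 19 mm behind it; z points along the fingers, y is the line along which they close (so a half turn about z gives the same grasp; the last joint's range is limited). The gripper opens to 87 mm and grips with 3 to 60 N. Pads are 19 mm wide; open, the fingers measure 117 mm over their backs; the gripper's body (75 mm by 190 mm) begins 51 mm behind the grasp point.
Start: joints at [1.325, 0.332, -0.065, 1.46, 0.022, 1.35, -0.088], TCP at [0.138, -0.61, 0.223] pointing down, gripper open.
Joint ranges: [-2.6, 2.6], [-0.5, 2.12], [-1.47, 1.34], [0.16, 2.42], [-1.27, 4.41], [0.06, 2.06], [-2.6, 2.6]. Speed limits (rad/s): [2.22, 2.22, 2.79, 2.79, 3.14, 3.14, 3.14].

### API

Orientations are given as a unit quaternion [x, y, z, w].
In Python, from bench import r gives the robot as it stands.
- The arm moves only by the tool arm_command, never from a script. Its argument "moves" is one flat list of numbers, 4 for each row, row after row: the shift along the tool's x, y, z in cm, then the turn about the tool's z in degrees. A call has 1 to 12 rows; each row shifts and turns the commanded pose from where the row before left it, along the tool's axes as they then stand; what a row does not reach is not made up. A row lasts 1/12 s, in which the tool goes at most 41.7 mm and 7.16 degrees, less where a joint would pass 70% of its speed; a pose out of reach is approached as far as the arm can. A call with a gripper value outside its range is refused whole. "fingers" is the opening in per cent of the stroke, from 0 (shut) to 100 (fully open), set as the call begins (left out, the last holds). The fingers move at their own pace and stop on an object; "squeeze" is the grip in N (left out, the last holds). Time passes only in rows, so rows that do not move let the fingers close. It gives the time, the measured TCP pose, the force, the opening and the grip force at its end, in the units of the state.
- r.read_state(): the state, without advancing time (a new reading comes with each control period).
- r.camera(name): name is "scene" or "side" or "wrist"; returns the picture (480x640x3 uint8, red, green, blue); there is no depth.
- r.camera_info(name): a dict with "fx", "fy", "cx", "cy" (pixels), "origin" and "attitude" of the camera in the world. Camera axes: x right, y up, looking along -z (the intrinsics and any distortion apply to the point x, -y, -z); pixel columns grow to the right and rows downward; lengths in m; the calibration is good to about 2 mm. A picture is of the moment at which its call begins: read the wrist's pose just before it. camera_info takes no time and is no camera call; for the wrist camera it gives the pose at the moment of the call.
- r.close_job(): hands the job in; it is judged then, once.
The state is a dict: "time": time; "joint_positions": joint angles; "joint_vel": joint speeds; "joint_torque": joint torques, N m; "ee_pos": TCP position; "eef_rot": TCP orientation; "ft_force": force on the tool from outside, world axes, zero at the start; "torque": the same for the moment, N m; "width": finger opening in m; "grip_force": force on a finger pad.
Only numpy, scipy, OpenCV 4.12 (cv2) and the standard library are available. Lean on these libraries where they do the work, as an engineer would, in place of code of your own. Each camera call takes 0.05 s, during which the arm holds its last target. There are 200 camera calls.

## Working session

There is one attempt and no reset: what is moved stays moved. The work goes in short steps, Python scripts to look and compute and a tool call to move; the robot and the scene stay as the last step left them, time stands still between calls to the robot, and variables do not carry over. Pictures are saved under pics/ and viewed, at most 10 in all, crops included, and the job is handed in when it is done.

Besides the shell and the picture viewer there is one more tool, called after "Call:" as name(argument=value, ...) on one line, values as JSON. arm_command: Moves the arm, as the interface text tells. Its arguments: {"type":"object","properties":{"moves":{"type":"array"},"fingers":{"type":"number"},"squeeze":{"type":"number"}},"required":["moves"]}

```bash
mkdir -p pics
python3 - <<'E'
from bench import r
import cv2
for n in ("scene","side"):
    cv2.imwrite(f"pics/{n}0.png",r.camera(n)[:,:,::-1]); print(n,r.camera_info(n))
s=r.read_state(); print(s["time"],s["ee_pos"],s["eef_rot"],s["width"],s["ft_force"])
E
```

```text
scene {'fx': 563.7245044734208, 'fy': 563.7245044734208, 'cx': 321.74692699152394, 'cy': 248.02362250041384, 'origin': array([1.40928078, 0.41720244, 1.46158122]), 'attitude': array([0.15979601, 0.25342239, 0.79392423, 0.52908094])}
side {'fx': 548.0048419377973, 'fy': 548.0048419377973, 'cx': 311.7105577725917, 'cy': 236.11451676553526, 'origin': array([-0.09471622,  0.87835883,  0.79417879]), 'attitude': array([-0.15963956,  0.47210544,  0.8209677 , -0.27864618])}
0.1 [ 0.13803658 -0.60924021  0.22186832] [ 9.93800135e-01  1.11179746e-01 -9.13284187e-05 -5.89470125e-04] 0.08677523150548219 [-0.12366307 -0.23797954  0.45887288]
```

View pics/scene0.png

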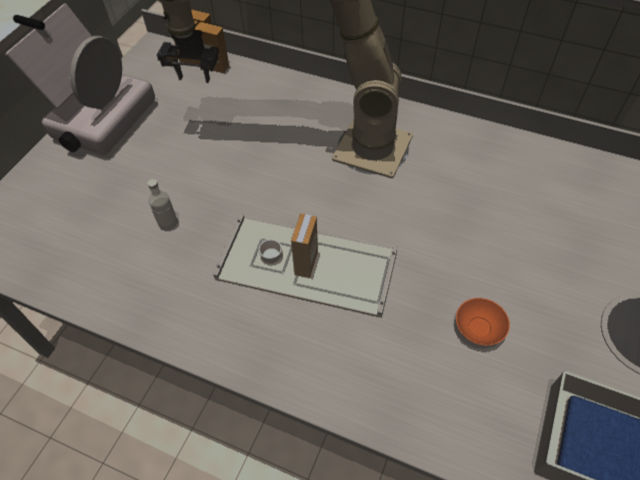

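View pics/side0.png

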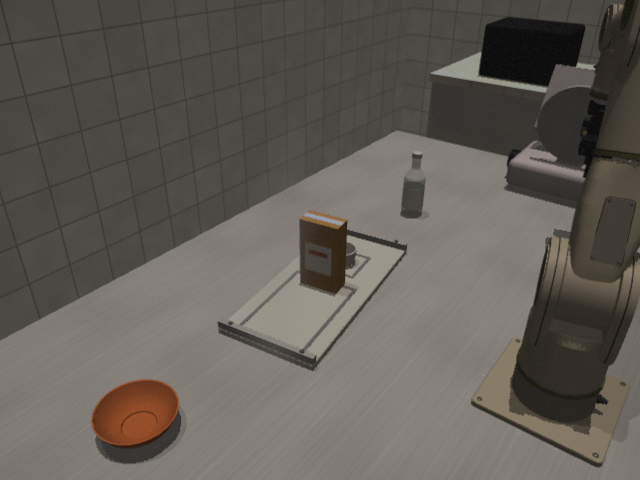

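Scene view: the board runs about (220,280)-(395,250), the carton's top is near (305,222), and the long outline points towards the dish. Next I'll zoom in for accurate pixel positions.

Run:
```python
import cv2
a=cv2.imread("pics/scene0.png")[205:320,210:400]; cv2.imwrite("pics/c1.png",cv2.resize(a,None,fx=4,fy=4,interpolation=cv2.INTER_CUBIC))
a=cv2.imread("pics/side0.png")[205:363,215:415]; cv2.imwrite("pics/c2.png",cv2.resize(a,None,fx=3.75,fy=3.75,interpolation=cv2.INTER_CUBIC))
```

```text
(no output)
```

View pics/c1.png

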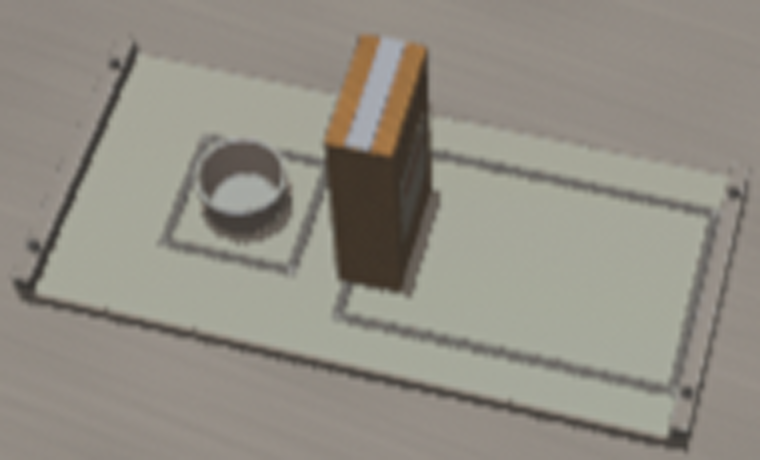

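View pics/c2.png

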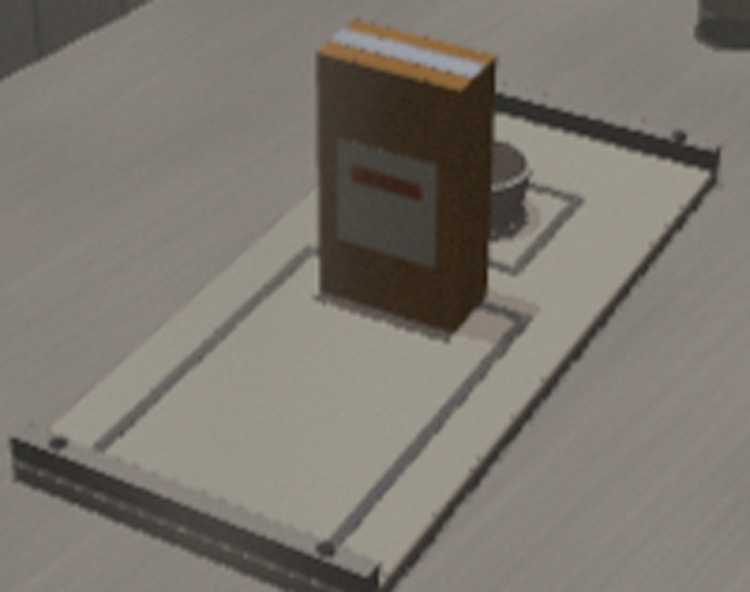

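Carton top corners (c1 crop): (362,37), (427,46), (390,156), (327,146). The outline's inner corner is at (335,320). Now I'll fit the poses from both views.

```bash
cat > h.py <<'E'
import numpy as np
from scipy.spatial.transform import Rotation as R
from scipy.optimize import least_squares
def proj(info,P):
    p=R.from_quat(info["attitude"]).inv().apply(np.atleast_2d(P)-info["origin"])
    return np.c_[info["cx"]+info["fx"]*p[:,0]/-p[:,2], info["cy"]-info["fy"]*p[:,1]/-p[:,2]]
def place(q,L):  # q=x,y,yaw ; L local pts
    return R.from_euler("z",q[2]).apply(L)+[q[0],q[1],0]
def fit(obs,q0): # obs: list of (info, local pts(m), pixels)
    f=lambda q: np.concatenate([(proj(i,place(q,L))-px).ravel() for i,L,px in obs])
    s=least_squares(f,q0,loss="soft_l1"); return s.x,f(s.x).reshape(-1,2)
E
python3 - <<'E'
from h import *
from bench import r
a,b=r.camera_info("scene"),r.camera_info("side")
A=lambda p:np.array(p)/4+[210,205]-.375; B=lambda p:np.array(p)/3.75+[215,205]-.37
m=lambda l:np.array(l)/1000.
np.set_printoptions(precision=4,suppress=True)
# board
q,e=fit([(a,m([[-20,-85,15],[-167.5,55,15],[-167.5,-55,15],[-57.5,-55,15],[-260,-120,15],[260,-120,15]]),A([[335,320],[206,134],[162,243],[293,272],[25,293],[688,440]])),
 (b,m([[-20,85,15],[-20,-85,15],[-167.5,55,15],[-57.5,55,15]]),B([[532,316],[308,248],[583,200],[517,272]]))],[.5,0,1.5])
print("board",q,np.degrees(q[2]));print(e)
# carton: local x toward +board x
c,e=fit([(a,m([[-25,50,195],[25,50,195],[25,-50,195],[-25,-50,195],[-25,-50,15],[25,-50,15],[25,50,15]]),A([[362,37],[427,46],[390,156],[327,146],[340,280],[404,290],[437,190]])),
 (b,m([[-25,-50,195],[-25,50,195],[25,50,195],[25,-50,195],[25,-50,15],[25,50,15],[-25,50,15]]),B([[352,20],[496,60],[462,90],[317,55],[318,297],[447,337],[487,298]]))],[.5,0,1.5])
print("carton",c,np.degrees(c[2]));print(e)
d=R.from_euler("z",-q[2]).apply([c[0]-q[0],c[1]-q[1],0]);print("carton in board",d)
s=r.read_state();print(R.from_quat(s["eef_rot"]).as_matrix())
E
```

```text
board [ 0.5568 -0.0148  1.7145] 98.23484420682313
[[-0.3918 -0.3649]
 [-0.3259 -0.2875]
 [-0.5401  0.6597]
 [ 1.0364  0.8287]
 [-2.1693 -0.6339]
 [ 1.0745  0.0878]
 [ 0.3742  0.6433]
 [-0.3578 -0.3859]
 [ 0.2373 -0.2357]
 [-0.1316  1.2194]]
carton [ 0.5583 -0.0153  1.731 ] 99.17883394986235
[[ 0.2079 -1.3067]
 [ 0.8847 -0.448 ]
 [ 1.3659 -0.0909]
 [-0.3688 -0.9409]
 [-0.1034  0.1884]
 [-0.1219  0.8973]
 [-0.404  -0.7018]
 [ 0.0387 -0.0777]
 [-0.0514 -1.1633]
 [-0.5449  0.2756]
 [-1.0356 -0.5684]
 [-0.4625 -0.7812]
 [ 1.6109  0.0352]
 [-0.0865 -0.2233]]
carton in board [-0.0007 -0.0014  0.    ]
[[ 0.9753  0.221  -0.0003]
 [ 0.221  -0.9753  0.0012]
 [-0.0001 -0.0012 -1.    ]]
```

Run:
```python
from h import *
from bench import r
for n,px,z in (("scene",(168,224),0),("side",(412,213),0),("scene",(153,185),.2),("scene",(480,345),0)):
    i=r.camera_info(n);d=R.from_quat(i["attitude"]).apply([(px[0]-i["cx"])/i["fx"],-(px[1]-i["cy"])/i["fy"],-1])
    print(n,i["origin"]+d*(z-i["origin"][2])/d[2])
```

```text
scene [ 0.58249255 -0.50123281  0.        ]
side [ 0.5739662  -0.50759459  0.        ]
scene [ 0.58704663 -0.49489147  0.2       ]
scene [0.61655354 0.54214798 0.        ]
```

Call:
arm_command(moves=[0,0,-2.5,0,0,0,-2.5,0,0,0,-2.5,0,0,0,0,-7,0,0,0,-7,0,0,0,-7], fingers=50)

```text
time: 0.6
ee_pos: [0.1382, -0.6096, 0.2976]
eef_rot: [0.956, 0.293, -0.0, 0.0]
ft_force: [-0.1, 0.1, -1.0]
width: 0.0548
grip_force: 0.0
```

Call:
arm_command(moves=[0,0,0,-7.1,0,0,0,-7.1,0,0,0,-7.1,0,0,0,-7.1,0,0,0,-7.1,0,0,0,-7.1,0,0,0,-7.1,0,0,0,-7.1,0,0,0,-7.1,0,0,0,-0.7,0,0,0,0])

```text
time: 1.52
ee_pos: [0.138, -0.6094, 0.2972]
eef_rot: [0.655, 0.756, 0.0, -0.0]
ft_force: [-0.4, -0.7, -0.5]
width: 0.0438
grip_force: 0.0
```

Call:
arm_command(moves=[2,2.3,0,0,2,2.3,0,0,2,2.3,0,0,2,2.3,0,0,2,2.3,0,0,2,2.3,0,0,2,2.3,0,0,2,2.3,0,0,2,2.3,0,0,2,2.3,0,0,2,2.3,0,0,2,2.3,0,0])

```text
time: 2.52
ee_pos: [0.377, -0.3306, 0.2976]
eef_rot: [0.655, 0.755, -0.0, 0.0]
ft_force: [0.3, -0.8, 0.3]
width: 0.0436
grip_force: 0.0
```

Call:
arm_command(moves=[2,2.3,0,0,2,2.3,0,0,2,2.3,0,0,2,2.3,0,0,2,2.3,0,0,2,2.3,0,0,2,2.2,0,0,2,2.2,0,0,2,2.2,0,0,2,2.2,0,0,0,0,2,0,0,0,2,0])

```text
time: 3.52
ee_pos: [0.5721, -0.0986, 0.2576]
eef_rot: [0.654, 0.757, 0.001, 0.0]
ft_force: [-0.7, -0.1, -0.7]
width: 0.0433
grip_force: 0.0
```

Call:
arm_command(moves=[0,0,3,0,0,0,3,0,0,0,3,0,0,0,1,0,0,0,0,0,0,0,0,0])

```text
time: 4.02
ee_pos: [0.5711, -0.1012, 0.1585]
eef_rot: [0.654, 0.756, 0.0, 0.0]
ft_force: [0.4, -0.5, 0.6]
width: 0.0434
grip_force: 0.0
```

Run:
```python
from bench import r
import cv2,numpy as np
a=r.camera("scene")[190:320,210:400];b=r.camera("side")[150:363,215:415]
A=cv2.resize(a,(400,300));B=cv2.resize(b,(400,426))
im=np.zeros((426,800,3),np.uint8);im[:300,:400]=A;im[:,400:]=B
cv2.imwrite("pics/p1.png",im[:,:,::-1]);print(r.read_state()["ee_pos"])
```

```text
[ 0.57192692 -0.1012244   0.15964397]
```

View pics/p1.png

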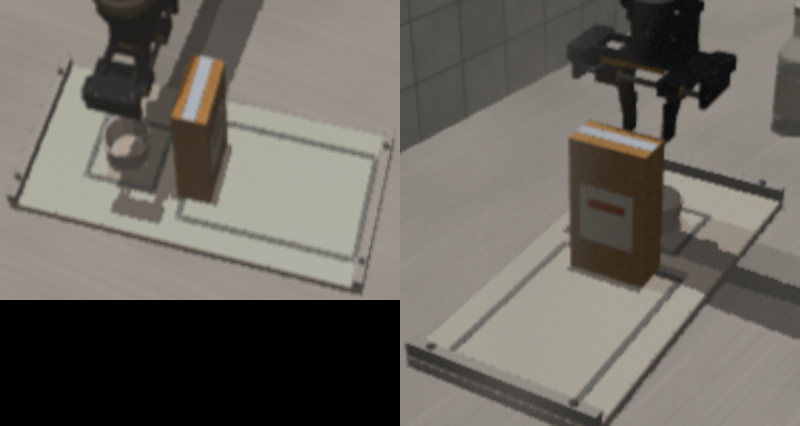

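The fingers are centred behind the carton, about 50 mm off its broad face (at (595,120) and (670,130) in the right panel).

Call:
arm_command(moves=[1.5,0,0,0,1.5,0,0,0,1,0,0,0,0.6,0,0,0,0.6,0,0,0,0.6,0,0,0,0.6,0,0,0,0.6,0,0,0,0.6,0,0,0,0.6,0,0,0])

```text
time: 4.95
ee_pos: [0.5587, -0.0196, 0.1575]
eef_rot: [0.654, 0.757, -0.0, -0.0]
ft_force: [-0.2, -1.1, -0.4]
width: 0.0434
grip_force: 0.1
```

Call:
arm_command(moves=[0.6,0,0,0,0.6,0,0,0,0.6,0,0,0,0.6,0,0,0,0.6,0,0,0,0,0,0,0])

```text
time: 5.45
ee_pos: [0.5543, 0.0113, 0.1576]
eef_rot: [0.653, 0.757, 0.0, -0.0]
ft_force: [-0.7, -0.0, -0.1]
width: 0.0435
grip_force: 0.0
```

Run:
```python
from bench import r
import cv2,numpy as np
a=r.camera("scene")[190:320,210:400];b=r.camera("side")[150:363,215:415]
A=cv2.resize(a,(400,300));B=cv2.resize(b,(400,426))
im=np.zeros((426,800,3),np.uint8);im[:300,:400]=A;im[:,400:]=B
cv2.imwrite("pics/p2.png",im[:,:,::-1]);print(r.read_state()["ee_pos"])
```

```text
[0.55447505 0.00975444 0.15756284]
```

View pics/p2.png

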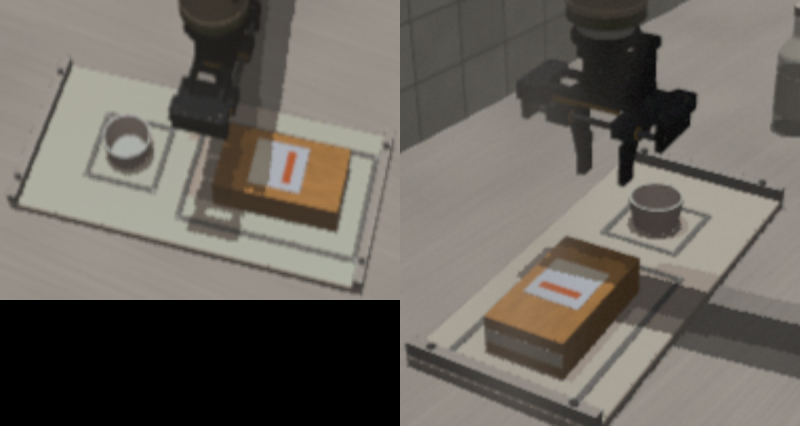

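The carton lies flat inside the outline. Its top end (right panel (487,318)-(566,346)) is short of the rail.

Run:
```python
from h import *
from bench import r
np.set_printoptions(precision=4,suppress=True)
a,b=r.camera_info("scene"),r.camera_info("side")
m=lambda l:np.array(l)/1000.
A=lambda p:np.array(p)/[400/190,300/130]+[210,190]-.25; B=lambda p:(np.array(p)-[400,0])/2+[215,150]-.25
c,e=fit([(a,m([[90,50,65],[90,-50,15]]),A([[351,147],[334,227]])),(b,m([[90,-50,65],[90,50,65],[-90,50,65],[-90,-50,65],[90,50,15]]),B([[486,317],[566,346],[640,252],[566,238],[563,373]]))],[.54,.1,1.71])
q=[.5568,-.0148,1.7145]
print(c,np.degrees(c[2]));print(e)
print("in board",R.from_euler("z",-q[2]).apply([c[0]-q[0],c[1]-q[1],0]), "foot", c[:2]-.09*np.array([np.cos(c[2]),np.sin(c[2])]))
```

```text
[0.541  0.0995 1.742 ] 99.80961342853674
[[ 0.1465 -0.1083]
 [ 1.3088  1.8758]
 [-0.372  -1.5914]
 [ 0.0722 -2.4242]
 [ 0.2132  1.3276]
 [-0.1455 -2.6088]
 [ 1.8475  2.4777]]
in board [ 0.1154 -0.0007  0.    ] foot [0.5563 0.0108]
```

Call:
arm_command(moves=[-2,0,0,0,-2,0,0,0,-1.5,0,0,0,0,0,2.5,0,0,0,2.5,0,0,0,2.5,0,0,0,2.5,0,0,0,1.5,0,0,0,0.7,0,0,0,0,0], fingers=60)

```text
time: 6.38
ee_pos: [0.5615, -0.0452, 0.0341]
eef_rot: [0.654, 0.757, -0.001, -0.001]
ft_force: [-1.2, 0.5, 0.2]
width: 0.0522
grip_force: 0.0
```

Call:
arm_command(moves=[1,0,0,0,1,0,0,0,1,0,0,0,0.5,0,0,0,0.5,0,0,0,0.5,0,0,0,0.5,0,0,0,0.5,0,0,0,0,0,0,0])

```text
time: 7.13
ee_pos: [0.5544, 0.0105, 0.0357]
eef_rot: [0.653, 0.757, 0.0, 0.0]
ft_force: [-0.5, 0.1, 0.4]
width: 0.0523
grip_force: 0.0
```

Call:
arm_command(moves=[0.4,0,0,0,0.4,0,0,0,0.4,0,0,0,0.4,0,0,0,0.4,0,0,0,0.4,0,0,0])

```text
time: 7.63
ee_pos: [0.5509, 0.0337, 0.0356]
eef_rot: [0.654, 0.757, -0.0, 0.0]
ft_force: [1.1, -1.9, 0.7]
width: 0.0524
grip_force: 1.2
```

Call:
arm_command(moves=[0.2,0,0,0,0.2,0,0,0])

```text
time: 7.8
ee_pos: [0.5504, 0.0376, 0.0356]
eef_rot: [0.654, 0.757, -0.0, 0.0]
ft_force: [0.1, -2.5, 1.6]
width: 0.0519
grip_force: 1.3
```

Now creep on until the force rises against the rail.

Call:
arm_command(moves=[0.2,0,0,0,0.2,0,0,0])

```text
time: 7.97
ee_pos: [0.5501, 0.0386, 0.0356]
eef_rot: [0.654, 0.756, -0.001, 0.001]
ft_force: [-0.4, -14.8, 5.3]
width: 0.0527
grip_force: 7.8
```

Call:
arm_command(moves=[0.2,0,0,0,0.2,0,0,0])

```text
time: 8.13
ee_pos: [0.5497, 0.0387, 0.0356]
eef_rot: [0.655, 0.755, -0.003, 0.003]
ft_force: [-1.2, -27.8, 8.8]
width: 0.0521
grip_force: 13.5
```

Call:
arm_command(moves=[0.15,0,0,0,0.15,0,0,0])

```text
time: 8.3
ee_pos: [0.5494, 0.0387, 0.0356]
eef_rot: [0.656, 0.755, -0.005, 0.003]
ft_force: [-2.8, -35.2, 10.8]
width: 0.0524
grip_force: 17.0
```

Call:
arm_command(moves=[-0.7,0,0,0,-1,0,0,0,-2,0,0,0,-2,0,0,0,0,0,-3,0,0,0,-4,0,0,0,-4,0,0,0,-4,0,-3,0,0,0,-3,0,0,0,0,0,0,0])

```text
time: 9.22
ee_pos: [0.5664, -0.0741, 0.1857]
eef_rot: [0.656, 0.755, -0.001, 0.001]
ft_force: [-0.1, -1.4, -1.2]
width: 0.0523
grip_force: 0.0
```

Run:
```python
from bench import r
import cv2,numpy as np
a=r.camera("scene")[205:320,210:400];b=r.camera("side")[205:363,215:415]
im=np.zeros((316,800,3),np.uint8);im[:242,:400]=cv2.resize(a,(400,242));im[:,400:]=cv2.resize(b,(400,316))
cv2.imwrite("pics/p3.png",im[:,:,::-1]);print(r.read_state()["ee_pos"])
```

```text
[ 0.5656885  -0.06849678  0.18510524]
```

View pics/p3.png

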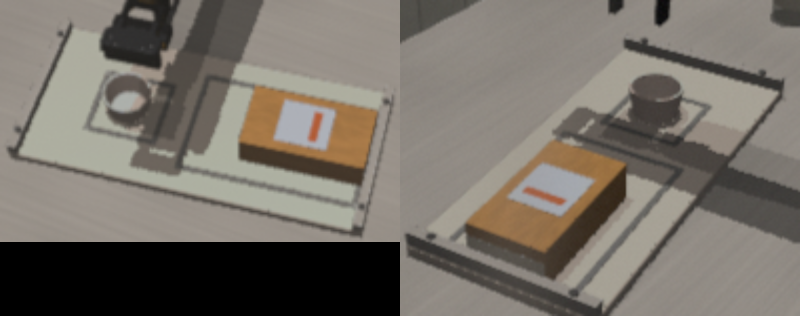

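The carton sits flush against the rail, inside the outline, and the bystanders haven't moved. The force rise to 35 N at the expected position supports this, so I'm handing in.

```bash
python3 -c "
from bench import r
print(r.close_job())"
```

```text
the job is handed in; nothing more can be done
None
```

The carton was tipped flat inside the long outline and pushed until its top end met the rail; I handed the job in with the bystanders undisturbed, and the hand-in returned no verdict.

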